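Set and lock the dial of a bench resistance box

ROBOT

A 6-joint arm with a two-finger parallel gripper is mounted at the origin on the work surface. World frame = base frame: x ahead of the robot, y to its left, z up, the work surface at z = 0. Lengths are in mm, angles in degrees, forces in N, time in s.
With the tool pointing down it reaches from about 350 to 925 mm from the base axis. Payload 6.4 kg.
Tool frame: the origin (TCP) lies at the very end of the fingers, on their centre line; the grasp point (between the pads) lies arm.pinch_z behind it (arm.pinch_z is the distance from the TCP to the grasp point, in mm); z points along the fingers, y is the line along which they close (so a half turn about z gives the same grasp; the last joint's range is limited). The gripper opens to 94 mm and grips with 3 to 60 N. Pads are 16 mm wide; open, the fingers measure 119 mm over their backs; the gripper's body (75 mm by 177 mm) begins 78 mm behind the grasp point.
Start: joints at [-85.72, 14.043, 89.255, -0, 76.702, -9.975], TCP at [160.061, -629.995, 185.455] pointing down, gripper open.
Joint ranges: [-179.41, 179.41], [-58.25, 129.5], [7.25, 145.43], [-54.29, 234.29], [11.92, 165.04], [-157.13, 157.13]. Speed limits (degrees/s): [147.25, 147.25, 180, 180, 180, 180].

INTERFACE

Orientations are given as [roll, pitch, yaw] about the fixed x, y, z axes, in that order (R = Rz(yaw) Ry(pitch) Rx(roll)).
In Python, from cell import sensors, grab_frame, camera_params, arm gives the robot as it stands.
- The arm moves only by the tool servo_tool, never from a script. Its argument "targets" is a list that holds one entry, the list of rows, each a list of 7 numbers: the turn, a rotation vector about the tool's x, y, z in degrees, then the shift along the tool's x, y, z in mm, then the opening in per cent of the stroke, from 0 (shut) to 100 (fully open). A call has 1 to 10 rows; each row is the pose to reach, as a shift and turn from the pose commanded when the call began, along the tool's axes at that moment; what a row does not reach only later rows make up. A row lasts 1/10 s, in which the tool goes at most 50 mm and 8.59 degrees, less where a joint would pass 70% of its speed; a pose out of reach is approached as far as the arm can. A call with a gripper value outside its range is refused whole. The fingers move at their own pace and stop on an object; "squeeze" is the grip in N (left out, the last holds). Time passes only in rows, so rows that repeat a pose let the fingers close. It gives the time, the measured TCP pose, the force, the opening and the grip force at its end, in the units of the state.
- sensors.get_obs(): the state, without advancing time (a new reading comes with each control period).
- grab_frame(name): name is "scene" or "side" or "wrist"; returns the picture (384x512x3 uint8, red, green, blue); there is no depth.
- camera_params(name): a dict with "camera_matrix" (3x3 intrinsics, pixels), "distortion" ([k1, k2, p1, p2, k3] as OpenCV has them; the pictures are not rectified), "origin" and "rotation" of the camera in the world. Camera axes: x right, y down, z forward; pixel columns grow to the right and rows downward; lengths in mm; the calibration is good to about 2 mm. A picture is of the moment at which its call begins: read the wrist's pose just before it. camera_params takes no time and is no camera call; for the wrist camera it gives the pose at the moment of the call.
- arm.job_done(): hands the job in; it is judged then, once.
The state is a dict: "clock": time; "joints": joint angles; "joint_vel": joint speeds; "tau": joint torques, N m; "eef_pos": TCP position; "tool_rot": TCP orientation; "force": force on the tool from outside, world axes, zero at the start; "moment": the same for the moment, N m; "width": opening from 0.0 (shut) to 1.0 (fully open); "gripper_force": force on a finger pad.
Only numpy, scipy, OpenCV 4.12 (cv2) and the standard library are available. Lean on these libraries where they do the work, as an engineer would, in place of code of your own. Each camera call takes 0.05 s, during which the arm holds its last target. There are 200 camera calls.

TASK

Set the resistance box for the next test: turn its black dial knob clockwise until the pointer nose is in line with the steel setting marker on the scale. Then turn the lock ring under the knob clockwise by its upright pin until it is firmly tight, without forcing it so hard that the thread strips, and let go. The pointer must stay on the marker, and the other things on the bench must be left alone.

Things in the scene. Friction and masses are not known exactly. Their poses are not given: they have to be found in the camera images.
- case: fixed grey resistance box, 200 x 300 mm, top 60 mm above the bench. Origin on the bench, below the dial axis; the case reaches 100 mm to its +y, 200 mm to its -y, 100 mm to +x and -x. Round the dial axis lies a white scale disc 150 mm across, top 62 mm up. Three binding posts stand 165 mm along -y, 84 mm high.
- dial_axis (a point): point on the vertical axis shared by knob and lock ring, 106 mm above the bench, at the height to grip the knob. The knob's grip is an upright black bar 46 mm long, 14 mm thick, from 88 to 124 mm above the bench, on a skirt 52 mm across (82 to 88 mm up). It turns with a steady drag of about 0.1 N m and stays where it is left.
- nose (a point): tip of the knob's pointer nose, 46 mm from the dial axis, 85 mm above the bench. Its x axis points from the dial axis outwards along the nose, which is also along the 46 mm length of the knob's bar. The marker lies 0.6 to 1.5 rad clockwise (seen from above) of the nose at the start.
- knob (a joint): turn of the knob in rad, growing clockwise seen from above; it starts between 0.1 and 0.5 and has end stops at 0 and 2.2
- marker_tip (a point): inner tip of the steel setting marker, a fixed raised tooth 6 mm wide and 8 mm tall that lies radially on the scale disc from 53 to 71 mm from the dial axis, top 70 mm above the bench. Its x axis points from the dial axis outwards along the tooth: the knob is set when the nose's x axis points the same way
- lock_pin (a point): on the centre line of the lock ring's upright steel pin, 100 mm above the bench, at the height to grip or push it. The pin is 10 mm across, free from 76 to 110 mm up, 66 mm from the dial axis, at the end of an arm of the knurled aluminium lock ring (80 mm across, 68 to 78 mm up, under the knob). Its x axis points from the dial axis outwards. Clockwise from above tightens.
- brake_top (a point): top of the small brass brake block at the ring's edge, 80 mm up when the ring is slack and drawn down 2 mm per rad of ring: too little to judge by. The ring turns slack, with a drag of about 3.3 N at the pin, for 0.7 to 1.2 rad, never the same; then it meets its seat.
- washer_top (a point): top of the small steel block in the ring's upper face, 81 mm up, that shows its spring washer. On the seat, each 0.01 rad more (0.66 mm at the pin) takes 0.9 N more at the pin and sinks it 0.1 mm. Tight from about 6.5 N (0.43 N m), strips at 20 N (1.3 N m): stop near 10 N. A gripper that holds the pin hard and twists adds to the torque. Let go, it springs back under 0.2 rad, still tight.
- adapter: bystander, to be left alone: small turned brass adapter, 22 mm across, 24 mm tall, standing on the case; origin at the centre of its underside
- board: bystander, to be left alone: green circuit board 100 x 75 mm; origin at the centre of its underside
- meter: bystander, to be left alone: grey handheld multimeter 160 x 78 x 36 mm, lying flat; origin at the centre of its underside
- flux: bystander, to be left alone: small jar, 44 mm across, 40 mm tall; origin at the centre of its underside
- driver: bystander, to be left alone: screwdriver, 160 mm long, lying; origin at the centre of its underside
- spool: bystander, to be left alone: steel solder spool, 60 mm across, 40 mm tall; origin at the centre of its underside
- parts_tray: bystander, to be left alone: black parts tray 90 x 70 x 25 mm; origin at the centre of its underside

How it is judged:
By the outcome, as a careful person would: the job done as asked, in the order asked, and still so for the second after the job is handed in, with the robot touching nothing.
It also fails if it takes over 61 s, if anything falls off the work surface, if the arm or the gripper's body presses on something with over 40 N, if the wrist force passes 120 N, or if a joint passes its speed limit or range.

## Working session

There is one attempt and no reset: what is moved stays moved. The work goes in short steps, Python scripts to look and compute and a tool call to move; the robot and the scene stay as the last step left them, time stands still between calls to the robot, and variables do not carry over. Pictures are saved under pics/ and viewed, at most 10 in all, crops included, and the job is handed in when it is done.

Besides the shell and the picture viewer there is one more tool, called after "Request:" as name(argument=value, ...) on one line, values as JSON. servo_tool: Moves the arm, as the interface text tells. Its arguments: {"type":"object","properties":{"targets":{"type":"array","items":{"type":"array","items":{"type":"array","items":{"type":"number"}}}},"squeeze":{"type":"number"}},"required":["targets"]}

```bash
ls; mkdir -p pics
python3 - <<'E'
from cell import sensors, grab_frame, camera_params, arm
import cv2
print(sensors.get_obs(), arm.pinch_z)
for n in ("scene","side","wrist"):
    p=camera_params(n); print(n,p)
    cv2.imwrite(f"pics/{n}0.png",grab_frame(n)[:,:,::-1])
import numpy as np
a=[cv2.imread(f"pics/{n}0.png") for n in("scene","side")]
E
```

```text
pics
{'clock': 0.0, 'joints': array([-8.57207849e+01,  1.40826164e+01,  8.93219829e+01, -8.17636815e-04,
        7.67038403e+01, -9.97540212e+00]), 'joint_vel': array([ 0.0019021 , -0.05768698,  0.00407149,  0.04638981, -0.03979459,
       -0.01140103]), 'tau': array([ 1.78786497e-03, -4.15828407e+01, -3.14605236e+01,  6.85612648e-02,
        3.30684101e-02, -1.32624054e-04]), 'eef_pos': array([ 160.00216372, -629.35123291,  184.38966469]), 'tool_rot': array([-1.79893062e+02, -1.80011482e-02,  1.42547892e+01]), 'force': array([-0.07385888,  0.08103221, -0.61522061]), 'moment': array([-0.01264665, -0.0035567 ,  0.04046831]), 'gripper_force': 0.0, 'width': 1.0012524491014745} 18.8
scene {'camera_matrix': array([[363.63772083,   0.        , 251.38291747],
       [  0.        , 363.63772083, 193.75167042],
       [  0.        ,   0.        ,   1.        ]]), 'distortion': array([0.01945313, 0.        , 0.        , 0.        , 0.        ]), 'origin': array([1145.34197358,  -66.86448231,  768.48003259]), 'rotation': array([-1.40842599e+02,  6.12590152e-02,  7.23335464e+01])}
side {'camera_matrix': array([[414.78809683,   0.        , 263.06706405],
       [  0.        , 414.78809683, 198.2008125 ],
       [  0.        ,   0.        ,   1.        ]]), 'distortion': array([-0.01173571,  0.        ,  0.        ,  0.        ,  0.        ]), 'origin': array([ 489.38965501, 1049.65687805,  800.70760241]), 'rotation': array([-126.96286781,    0.4695908 , -172.573711  ])}
wrist {'camera_matrix': array([[284.023824  ,   0.        , 255.51648061],
       [  0.        , 284.023824  , 196.4735705 ],
       [  0.        ,   0.        ,   1.        ]]), 'distortion': array([-0.05067105,  0.        ,  0.        ,  0.        ,  0.        ]), 'origin': array([ 228.97109363, -612.39379938,  384.78278936]), 'rotation': array([ 1.65819018e+02,  1.28288149e-01, -7.57460077e+01])}
```

View pics/scene0.png

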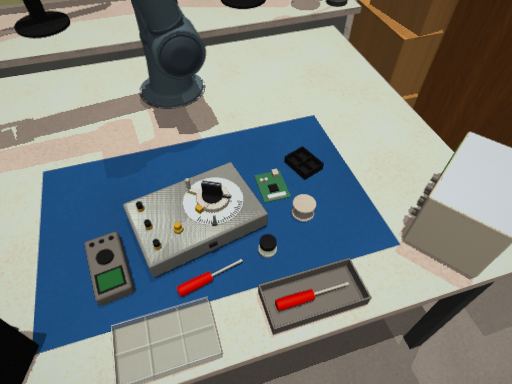

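View pics/side0.png

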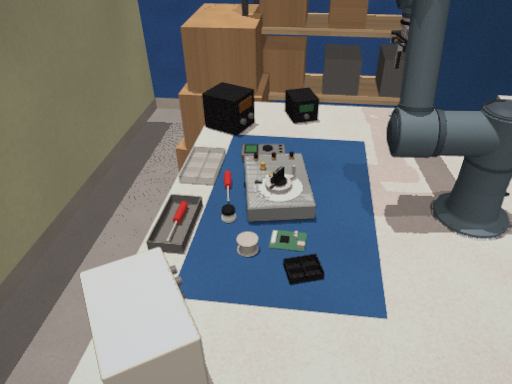

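View pics/wrist0.png

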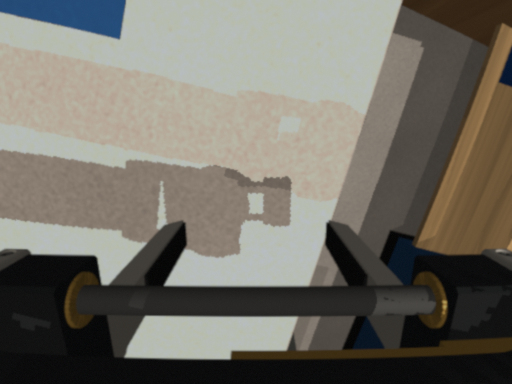

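Scene view: the case has its disc at about (213,200), with the knob black at (212,190), the ring pin at (188,183) and the adapter at (178,227). The side view shows the dial at (280,185). The wrist view shows only bare table.

```bash
cat > h.py <<'E'
import numpy as np, cv2
from scipy.spatial.transform import Rotation as R
from cell import sensors, grab_frame, camera_params, arm
def rot(e): return R.from_euler('xyz',e,degrees=True)
def ray(p,uv):
    n=cv2.undistortPoints(np.array([[uv]],float),p["camera_matrix"],p["distortion"])[0,0]
    return p["origin"],rot(p["rotation"]).apply([n[0],n[1],1])
def onz(p,uv,z):
    o,d=ray(p,uv); return o+d*(z-o[2])/d[2]
def proj(p,X):
    r=rot(p["rotation"]).inv(); q=r.apply(np.atleast_2d(X)-p["origin"])
    return cv2.projectPoints(q,np.zeros(3),np.zeros(3),p["camera_matrix"],p["distortion"])[0][:,0]
def two(p1,a,p2,b):
    o1,d1=ray(p1,a);o2,d2=ray(p2,b)
    t=np.linalg.lstsq(np.c_[d1,-d2],o2-o1,rcond=None)[0]
    A=o1+d1*t[0];B=o2+d2*t[1];return (A+B)/2,np.linalg.norm(A-B)
E
python3 - <<'E'
from h import *
for n,(x,y,w,h),c in(("scene",(115,155,160,120),(213,201)),("side",(230,140,96,80),(280,186))):
    im=cv2.imread(f"pics/{n}0.png"); p=camera_params(n)
    print(n,onz(p,c,62))
    hsv=cv2.cvtColor(im,cv2.COLOR_BGR2HSV)
    m=((hsv[...,1]<25)&(hsv[...,2]>215)).astype('uint8')
    M=np.zeros_like(m);M[y:y+h,x:x+w]=m[y:y+h,x:x+w]
    k=max(range(1,(cc:=cv2.connectedComponentsWithStats(M))[0]),key=lambda i:cc[2][i,4])
    pts=np.argwhere(cc[1]==k)[:,::-1]; P=np.array([onz(p,q,62)[:2] for q in pts.astype(float)])
    print("disc",len(P),cv2.minEnclosingCircle(P.astype('float32')))
    cv2.imwrite(f"pics/{n}1.png",cv2.resize(im[y:y+h,x:x+w],None,fx=400/h if 0 else 400//w*1.0 or 2,fy=400//w*1.0,interpolation=2))
a=cv2.resize(cv2.imread("pics/scene0.png")[155:275,115:275],(640,480),interpolation=2)
cv2.imwrite("pics/c1.png",a)
E
```

```text
scene [590.09086801   9.87869018  62.        ]
disc 116 ((598.00634765625, -44.383819580078125), 27.695430755615234)
side [578.54926933   8.8546963   62.        ]Traceback (most recent call last):
  File "<stdin>", line 8, in <module>
ValueError: max() iterable argument is empty
```

Run:
```python
from h import *
a=cv2.resize(cv2.imread("pics/scene0.png")[155:275,115:275],(640,480),interpolation=2)
cv2.imwrite("pics/c1.png",a)
```

```text
(no output)
```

View pics/c1.png

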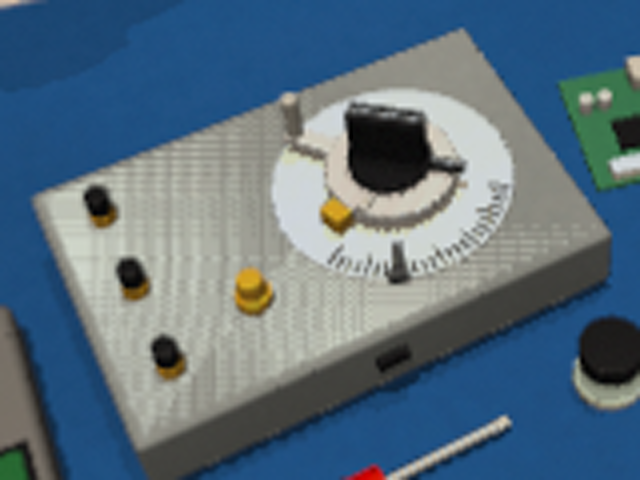

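Crop (4x): nose tip at (463,166), marker inner end at (397,243) and outer end at (400,278), pin top at (290,97), disc centre near (393,182), brake at (337,212), adapter at (252,285).

Run:
```python
from h import *
p=camera_params("scene")
c=lambda u,v:(115+u/4-.4,155+v/4-.4)
for e in [(273,182),(513,182),(393,89),(393,277)]: print("disc edge",onz(p,c(*e),62).round(1))
ax=(onz(p,c(273,182),62)+onz(p,c(513,182),62)+onz(p,c(393,89),62)+onz(p,c(393,277),62))/4
q=proj(p,[[ax[0],ax[1],62]])
print("axis",ax)
for n,uv,z in(("nose",(463,166),85),("mark in",(398,243),70),("mark out",(400,280),62),("pin",(290,97),110),("adapter",(252,280),84),("barL",(347,104),124),("barR",(424,117),124),("brake",(337,205),80)):
    P=onz(p,c(*uv),z); d=P-ax; print(n,P.round(1),"r",np.hypot(*d[:2]).round(1),"az",np.degrees(np.arctan2(d[1],d[0])).round(1))
```

```text
disc edge [564.7 -60.3  62. ]
disc edge [609.8  80.8  62. ]
disc edge [512.3  28.7  62. ]
disc edge [656.2  -6.8  62. ]
axis [585.75117697  10.58651303  62.        ]
nose [606.3  50.8  85. ] r 45.2 az 62.9
mark in [639.    1.2  70. ] r 54.1 az -10.0
mark out [659.5  -3.4  62. ] r 75.1 az -10.7
pin [542.7 -38.6 110. ] r 65.3 az -131.2
adapter [649.1 -85.3  84. ] r 114.9 az -56.6
barL [571.2  -8.3 124. ] r 23.9 az -127.6
barR [594.7  32.3 124. ] r 23.5 az 67.5
brake [608.2 -27.6  80. ] r 44.3 az -59.5
```

Request:
servo_tool(targets=[[[0,0,0,36,-32.6,0,100],[0,0,0,72,-65.2,0,100],[0,0,0,108,-97.8,0,100],[0,0,0,144,-130.4,0,100],[0,0,0,180,-163,0,100],[0,0,0,216,-195.6,0,80],[0,0,0,252,-228.2,0,60],[0,0,0,288,-260.8,0,45],[0,0,0,324,-293.4,0,45],[0,0,0,360,-326,0,45]]])

```text
clock: 1.15
eef_pos: [429.3, -223.5, 185.4]
tool_rot: [180.0, -0.0, 14.2]
force: [-0.0, -0.7, -0.1]
width: 0.612
gripper_force: 0.0
```

Request:
servo_tool(targets=[[[0,0,-8,36,-32.6,0,45],[0,0,-16,72,-65.2,0,45],[0,0,-24,108,-97.8,0,45],[0,0,-32,144,-130.4,0,45],[0,0,-40,180,-163,0,45],[0,0,-48.6,210.3,-190.1,0,45],[0,0,-48.6,210.3,-190.1,0,45],[0,0,-48.6,210.3,-190.1,0,45]]])

```text
clock: 1.95
eef_pos: [585.4, 11.2, 184.8]
tool_rot: [-179.9, 0.0, 62.9]
force: [-0.5, -0.8, -0.3]
width: 0.446
gripper_force: 0.0
```

Run:
```python
from h import *
o=sensors.get_obs(); print({k:o[k] for k in('clock','eef_pos','tool_rot','joints','width','force')})
p=camera_params("wrist"); print(p["origin"],p["rotation"])
cv2.imwrite("pics/w1.png",grab_frame("wrist")[:,:,::-1])
```

```text
{'clock': 1.95, 'eef_pos': array([585.4371475 ,  11.18080758, 184.84578091]), 'tool_rot': array([-1.79938462e+02,  4.45863503e-02,  6.28898897e+01]), 'joints': array([-9.98013292e+00,  5.58802222e+00,  9.89030722e+01, -2.52793158e-02,
        7.55808475e+01,  1.71363116e+01]), 'width': 0.4456779645423187, 'force': array([-0.50829821, -0.82593809, -0.33289888])}
[618.17082407  74.30622159 385.11506785] [ 1.65780606e+02  6.78884490e-02 -2.71126486e+01]
```

View pics/w1.png

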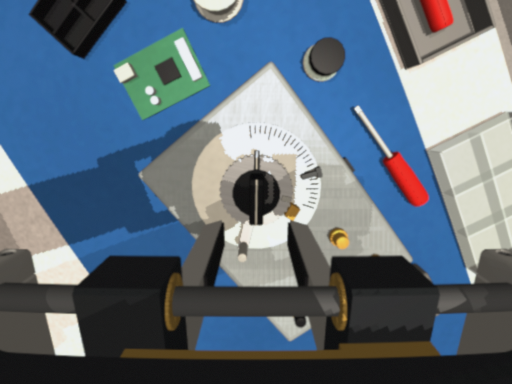

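Wrist view: the knob bar sits midway between the fingers at (257,195), with the nose tip at (257,152), the marker from about (302,177) to (321,170), the pin top at (242,257), the adapter at (340,238). I'll measure from a crop.

Run:
```python
from h import *
a=cv2.resize(cv2.imread("pics/w1.png")[115:270,170:350],None,fx=4,fy=4,interpolation=2)[:600]
cv2.imwrite("pics/w1c.png",a)
```

```text
(no output)
```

View pics/w1c.png

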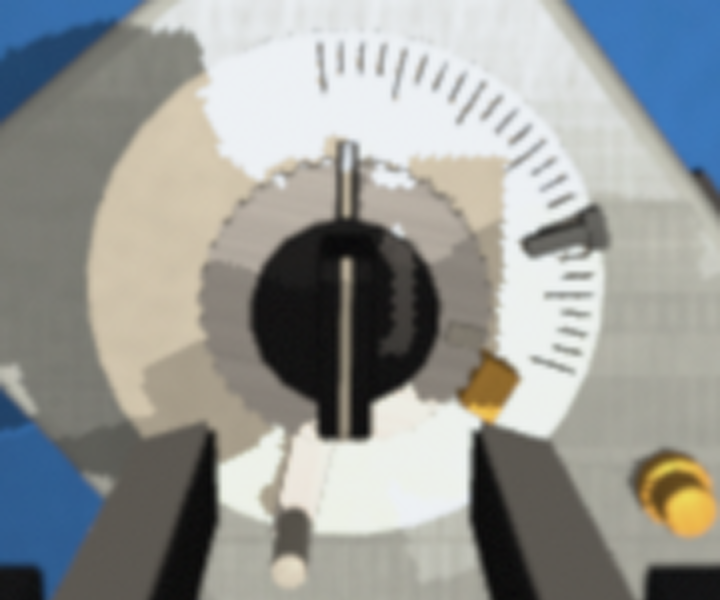

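Crop: nose tip at (346,142), bar line (345,258)–(344,436), marker top face from (526,243) to (602,213), disc edges x 88..604 and top y 28, pin top at (289,572), brake at (492,380).

Run:
```python
from h import *
p=camera_params("wrist")
c=lambda u,v:(170+u/4-.4,115+v/4-.4)
E=[(88,285),(604,285),(346,28),(346,533),(160,105),(540,100)]
P=np.array([onz(p,c(*e),62)[:2] for e in E])
A=np.c_[2*P,np.ones(len(P))]; s=np.linalg.lstsq(A,(P**2).sum(1),rcond=None)[0]
ax=np.r_[s[:2],0]; print("axis",ax,"r",np.sqrt(s[2]+s[:2]@s[:2]))
for n,uv,z in(("nose",(346,142),86),("mark in",(526,243),70),("mark out",(600,215),70),("pin",(289,572),110),("bar far",(345,258),124),("bar near",(344,436),124),("adapter",(690,512),84)):
    X=onz(p,c(*uv),z); d=X-ax; print(n,X.round(1),"r",np.hypot(*d[:2]).round(1),"az",np.degrees(np.arctan2(d[1],d[0])).round(1))
```

```text
axis [586.17352957   9.49428894   0.        ] r 75.61887343377714
nose [606.4  50.3  86. ] r 45.6 az 63.6
mark in [638.    0.9  70. ] r 52.6 az -9.4
mark out [659.9  -1.3  70. ] r 74.5 az -8.4
pin [542.4 -41.3 110. ] r 67.0 az -130.8
bar far [595.4  29.5 124. ] r 22.0 az 65.1
bar near [575.1  -9.5 124. ] r 22.0 az -120.1
adapter [646.3 -88.3  84. ] r 114.8 az -58.4
```

Request:
servo_tool(targets=[[[0,0,0,-0.8,0.7,30,45],[0,0,0,-0.8,0.7,60,45],[0,0,0,-0.8,0.7,85,45],[0,0,0,-0.8,0.7,92,45],[0,0,0,-0.8,0.7,92,45],[0,0,0,-0.8,0.7,92,0],[0,0,0,-0.8,0.7,92,0],[0,0,0,-0.8,0.7,92,0],[0,0,0,-0.8,0.7,92,0],[0,0,0,-0.8,0.7,92,0]]], squeeze=30)

```text
clock: 3.0
eef_pos: [585.3, 10.2, 94.3]
tool_rot: [-179.9, 0.0, 62.9]
force: [-4.5, 0.5, 6.1]
width: 0.146
gripper_force: 30.0
```

Request:
servo_tool(targets=[[[0,0,7,0,0,0,0],[0,0,14,0,0,0,0],[0,0,21,0,0,0,0],[0,0,28,0,0,0,0],[0,0,35,0,0,0,0],[0,0,42,0,0,0,0],[0,0,49,0,0,0,0],[0,0,56,0,0,0,0],[0,0,63,0,0,0,0],[0,0,70,0,0,0,0]]])

```text
clock: 4.0
eef_pos: [585.3, 10.3, 94.4]
tool_rot: [-180.0, 0.1, -7.4]
force: [-5.4, 1.1, 4.9]
width: 0.144
gripper_force: 30.0
```

Request:
servo_tool(targets=[[[0,0,1,0,0,0,0],[0,0,2,0,0,0,0],[0,0,2,0,0,0,0],[0,0,2,0,0,0,0]]])

```text
clock: 4.4
eef_pos: [585.3, 10.3, 94.4]
tool_rot: [-180.0, 0.1, -9.1]
force: [-4.1, 1.4, 4.6]
width: 0.148
gripper_force: 30.0
```

Run:
```python
from h import *
o=sensors.get_obs(); print({k:o[k] for k in('clock','eef_pos','tool_rot','joints','width','force','moment')})
p=camera_params("wrist"); print(repr(p))
f=grab_frame("wrist")[:,:,::-1]
cv2.imwrite("pics/w2.png",f)
q=proj(p,[[586,10,88],[586+60*np.cos(np.radians(-9.5)),10+60*np.sin(np.radians(-9.5)),70]]);print(q)
x,y=map(int,q[1]);print(x-60,y-60)
cv2.imwrite("pics/w2c.png",cv2.resize(f[max(y-40,0):y+110,x-90:x+90],None,fx=4,fy=4,interpolation=2))
print(max(y-40,0),x-90)
```

```text
{'clock': 4.4, 'eef_pos': array([585.28030979,  10.29046891,  94.35546312]), 'tool_rot': array([-1.79963824e+02,  1.20085814e-01, -9.11768558e+00]), 'joints': array([-1.01008906e+01,  1.12321267e+01,  1.02656408e+02,  3.72709019e-02,
        6.62321588e+01,  8.90017756e+01]), 'width': 0.1481178836816144, 'force': array([-4.0774508 ,  1.42698059,  4.58138852]), 'moment': array([0.469927  , 0.93729895, 0.0349585 ])}
{'camera_matrix': array([[284.023824  ,   0.        , 255.51648061],
       [  0.        , 284.023824  , 196.4735705 ],
       [  0.        ,   0.        ,   1.        ]]), 'distortion': array([-0.05067105,  0.        ,  0.        ,  0.        ,  0.        ]), 'origin': array([655.89414563,  -1.26031363, 294.48097662]), 'rotation': array([ 1.65666716e+02,  7.00773212e-02, -9.91157184e+01])}
[[255.78751679 219.27740733]
 [256.33022139 138.40064907]]
196 78
98 166
```

View pics/w2c.png

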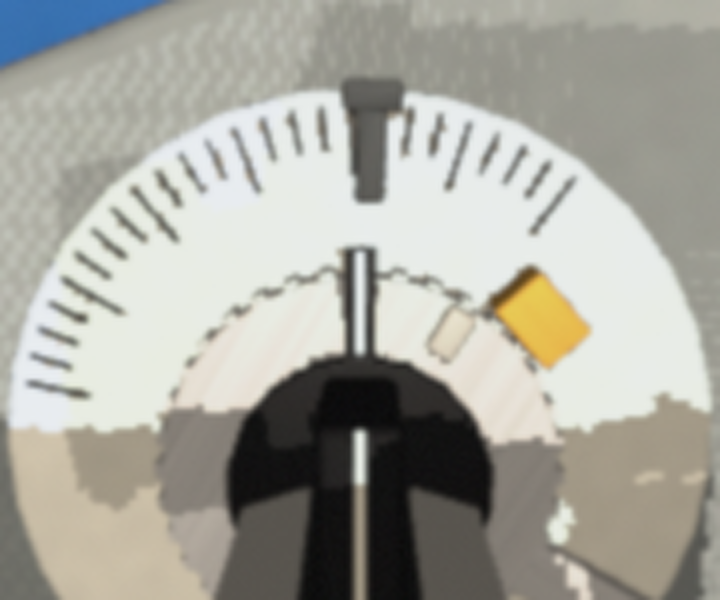

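Crop of the grip: nose tip at (359,250) with its line straight up; marker inner tip at (370,199), so about 2° more is needed. Washer at (452,333), brake at (545,320).

Run:
```python
from h import *
p=camera_params("wrist")
c=lambda u,v:(166+u/4-.4,98+v/4-.4)
E=[(10,430),(712,430),(360,92),(100,200),(640,225),(200,118)]
P=np.array([onz(p,c(*e),62)[:2] for e in E])
A=np.c_[2*P,np.ones(len(P))]; s=np.linalg.lstsq(A,(P**2).sum(1),rcond=None)[0]
print("axis",s[:2],np.sqrt(s[2]+s[:2]@s[:2]))
for ax in(np.r_[s[:2],0],np.array([585.8,10,0])):
  for n,uv,z in(("nose",(360,250),87),("nose in",(360,350),87),("mark in",(370,199),70),("mark mid",(370,135),70),("mark out",(373,95),70)):
    X=onz(p,c(*uv),z); d=X-ax; print(n,X.round(1),"r",np.hypot(*d[:2]).round(1),"az",np.degrees(np.arctan2(d[1],d[0])).round(2))
```

```text
axis [585.17647346  10.40650752] 75.17904527836073
nose [630.7   3.   87. ] r 46.1 az -9.27
nose in [612.2   5.9  87. ] r 27.4 az -9.38
mark in [ 6.382e+02 -2.000e-01  7.000e+01] r 54.0 az -11.3
mark mid [650.3  -2.1  70. ] r 66.3 az -10.88
mark out [657.6  -3.8  70. ] r 73.8 az -11.13
nose [630.7   3.   87. ] r 45.4 az -8.89
nose in [612.2   5.9  87. ] r 26.7 az -8.73
mark in [ 6.382e+02 -2.000e-01  7.000e+01] r 53.3 az -11.01
mark mid [650.3  -2.1  70. ] r 65.6 az -10.63
mark out [657.6  -3.8  70. ] r 73.1 az -10.91
```

Request:
servo_tool(targets=[[[0,0,1,0,0,0,0],[0,0,1.9,0,0,0,0],[0,0,1.9,0,0,0,0],[0,0,1.9,0,0,0,0],[0,0,1.9,0,0,0,0]]])

```text
clock: 4.95
eef_pos: [585.2, 10.3, 94.3]
tool_rot: [-180.0, 0.1, -11.0]
force: [-5.1, 2.4, 5.8]
width: 0.146
gripper_force: 30.0
```

Request:
servo_tool(targets=[[[0,0,0,0,0,0,40],[0,0,0,0,0,0,40],[0,0,0,0,0,0,40],[0,0,0,0,0,-15,40],[0,0,0,0,0,-35,40],[0,0,0,0,0,-50,40],[0,0,0,0,0,-50,40],[0,0,0,0,0,-50,40]]])

```text
clock: 5.75
eef_pos: [586.2, 9.5, 143.9]
tool_rot: [-180.0, -0.1, -11.0]
force: [-0.5, -1.9, -0.5]
width: 0.401
gripper_force: 0.0
```

Run:
```python
from h import *
o=sensors.get_obs(); print({k:o[k] for k in('clock','eef_pos','tool_rot','joints','width','force','moment')})
p=camera_params("wrist"); print(p["origin"],p["rotation"])
f=grab_frame("wrist")[:,:,::-1]
cv2.imwrite("pics/w3.png",f)
x,y=map(int,proj(p,[[645,0,70]])[0]);y0=max(y-40,0);x0=x-90
cv2.imwrite("pics/w3c.png",cv2.resize(f[y0:y+110,x0:x+90],None,fx=4,fy=4,interpolation=2))
print(x0,y0)
```

```text
{'clock': 5.75, 'eef_pos': array([586.18242674,   9.54836025, 143.91369513]), 'tool_rot': array([-1.79999698e+02, -5.13333931e-02, -1.10469968e+01]), 'joints': array([-1.01398355e+01,  7.89613298e+00,  1.00837216e+02, -5.39229485e-04,
        7.12153188e+01,  9.09073345e+01]), 'width': 0.4010179941994028, 'force': array([-0.46622205, -1.90790374, -0.52856137]), 'moment': array([ 0.04828752, -0.03740272,  0.02445107])}
[655.79508744  -4.14656273 344.25561236] [ 1.65839442e+02  3.53708008e-02 -1.01047553e+02]
163 97
```

View pics/w3c.png

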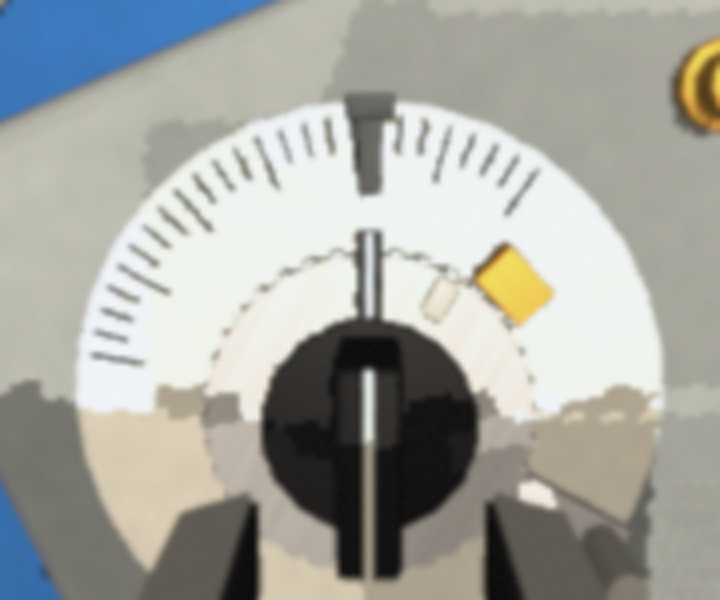

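Nose tip at (369,232) and marker inner tip at (370,192): aligned to within about 0.3°. Next, go over the pin with tool y tangential, so the fingers straddle it.

Request:
servo_tool(targets=[[[0,0,-8,-5,9,0,25],[0,0,-16,-10,18,0,25],[0,0,-24,-15,26,0,25],[0,0,-32,-20,34,0,25],[0,0,-40,-25,42,0,25],[0,0,-48,-29,50,0,25],[0,0,-56,-33,56.9,0,25],[0,0,-60,-33,56.9,0,25],[0,0,-60,-33,56.9,0,25],[0,0,-60,-33,56.9,0,25]]], squeeze=40)

```text
clock: 6.8
eef_pos: [542.2, -39.8, 142.7]
tool_rot: [-179.9, 0.0, 48.9]
force: [0.7, 0.2, -0.1]
width: 0.245
gripper_force: 0.0
```

Run:
```python
from h import *
o=sensors.get_obs(); print({k:o[k] for k in('clock','eef_pos','tool_rot','joints','width','force','moment')})
f=grab_frame("wrist")[:,:,::-1]
cv2.imwrite("pics/w4.png",f)
```

```text
{'clock': 6.8, 'eef_pos': array([542.22405736, -39.76396855, 142.66616267]), 'tool_rot': array([-1.79925729e+02,  3.21182105e-02,  4.88640945e+01]), 'joints': array([-1.61484227e+01,  2.35456977e+00,  1.06919675e+02,  2.39482798e-03,
        7.08066418e+01,  2.49867147e+01]), 'width': 0.24543830130524624, 'force': array([ 0.65498849,  0.19826705, -0.0791833 ]), 'moment': array([-0.04326423,  0.00252335,  0.01423997])}
```

View pics/w4.png

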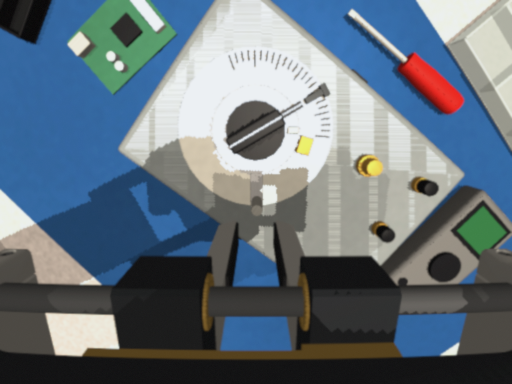

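Wrist view: pin top at (256,204), centred between finger tips at (230,222) and (284,222). Descend, then push through the slack on an arc about the dial axis.

Request:
servo_tool(targets=[[[0,0,0,0,0,20,25],[0,0,0,0,0,40,25],[0,0,0,0,0,57,25],[0,0,0,0,0,57,25],[0,0,0,0,0,57,25]]])

```text
clock: 7.35
eef_pos: [542.7, -39.8, 86.5]
tool_rot: [-180.0, 0.0, 48.9]
force: [0.1, -0.3, 0.1]
width: 0.254
gripper_force: 0.0
```

Request:
servo_tool(targets=[[[0,0,4.5,0.2,-5.2,0,25],[0,0,9,0.82,-10.37,0,25],[0,0,13.5,1.83,-15.48,0,25],[0,0,18,3.24,-20.49,0,25],[0,0,22.5,5.05,-25.37,0,25],[0,0,27,7.23,-30.1,0,25],[0,0,31.5,9.77,-34.64,0,25],[0,0,36,12.66,-38.97,0,25],[0,0,36,12.66,-38.97,0,25]]])

```text
clock: 8.25
eef_pos: [522.4, -5.4, 88.0]
tool_rot: [179.9, -0.1, 13.0]
force: [-1.1, -3.6, 0.3]
width: 0.25
gripper_force: 1.4
```

Request:
servo_tool(targets=[[[0,0,3,0.09,-3.47,0,25],[0,0,6,0.36,-6.93,0,25],[0,0,6,0.36,-6.93,0,25]]])

```text
clock: 8.55
eef_pos: [521.1, 1.5, 87.6]
tool_rot: [179.9, -0.1, 7.1]
force: [-1.3, -3.4, 1.4]
width: 0.25
gripper_force: 1.6
```

Request:
servo_tool(targets=[[[0,0,2,0.04,-2.31,0,25],[0,0,2,0.04,-2.31,0,25],[0,0,2,0.04,-2.31,0,25]]])

```text
clock: 8.85
eef_pos: [520.9, 3.9, 87.2]
tool_rot: [180.0, -0.1, 5.1]
force: [-1.2, -2.7, 2.3]
width: 0.251
gripper_force: 1.8
```

Request:
servo_tool(targets=[[[0,0,2,0.04,-2.31,0,25],[0,0,2,0.04,-2.31,0,25],[0,0,2,0.04,-2.31,0,25]]])

```text
clock: 9.15
eef_pos: [520.5, 6.5, 86.8]
tool_rot: [180.0, -0.1, 3.0]
force: [0.6, -3.1, 3.1]
width: 0.248
gripper_force: 1.7
```

Request:
servo_tool(targets=[[[0,0,2,0.04,-2.31,0,25],[0,0,2,0.04,-2.31,0,25],[0,0,2,0.04,-2.31,0,25]]])

```text
clock: 9.45
eef_pos: [520.2, 9.0, 86.5]
tool_rot: [-180.0, -0.0, 1.0]
force: [1.7, -3.6, 1.0]
width: 0.254
gripper_force: 1.4
```

Request:
servo_tool(targets=[[[0,0,2,0.04,-2.31,0,25],[0,0,2,0.04,-2.31,0,25],[0,0,2,0.04,-2.31,0,25]]])

```text
clock: 9.75
eef_pos: [520.1, 11.3, 86.5]
tool_rot: [-180.0, -0.0, -1.0]
force: [1.6, -2.9, 0.9]
width: 0.251
gripper_force: 1.2
```

Request:
servo_tool(targets=[[[0,0,2,0.04,-2.31,0,25],[0,0,2,0.04,-2.31,0,25],[0,0,2,0.04,-2.31,0,25]]])

```text
clock: 10.05
eef_pos: [520.0, 13.6, 86.4]
tool_rot: [-180.0, 0.0, -3.0]
force: [1.2, -3.2, 1.3]
width: 0.25
gripper_force: 1.2
```

Request:
servo_tool(targets=[[[0,0,2,0.04,-2.31,0,25],[0,0,2,0.04,-2.31,0,25],[0,0,2,0.04,-2.31,0,25]]])

```text
clock: 10.35
eef_pos: [520.1, 15.9, 86.4]
tool_rot: [-180.0, 0.0, -5.0]
force: [1.7, -1.6, 1.6]
width: 0.25
gripper_force: 1.2
```

Request:
servo_tool(targets=[[[0,0,2,0.04,-2.31,0,25],[0,0,2,0.04,-2.31,0,25],[0,0,2,0.04,-2.31,0,25]]])

```text
clock: 10.65
eef_pos: [520.3, 18.2, 86.4]
tool_rot: [-180.0, 0.0, -7.0]
force: [0.9, -1.8, 0.8]
width: 0.249
gripper_force: 1.2
```

Request:
servo_tool(targets=[[[0,0,2,0.04,-2.31,0,25],[0,0,2,0.04,-2.31,0,25],[0,0,2,0.04,-2.31,0,25]]])

```text
clock: 10.95
eef_pos: [520.7, 20.5, 86.4]
tool_rot: [-180.0, 0.0, -9.0]
force: [1.3, -2.2, 1.0]
width: 0.25
gripper_force: 1.2
```

Request:
servo_tool(targets=[[[0,0,2,0.04,-2.31,0,25],[0,0,2,0.04,-2.31,0,25],[0,0,2,0.04,-2.31,0,25]]])

```text
clock: 11.25
eef_pos: [521.1, 22.8, 86.4]
tool_rot: [-180.0, 0.0, -11.0]
force: [0.7, -2.9, 1.6]
width: 0.252
gripper_force: 1.2
```

Request:
servo_tool(targets=[[[0,0,2,0.04,-2.31,0,25],[0,0,2,0.04,-2.31,0,25],[0,0,2,0.04,-2.31,0,25]]])

```text
clock: 11.55
eef_pos: [521.5, 25.0, 86.4]
tool_rot: [-180.0, 0.0, -13.0]
force: [0.3, -1.7, 1.8]
width: 0.247
gripper_force: 1.2
```

Request:
servo_tool(targets=[[[0,0,2,0.04,-2.31,0,25],[0,0,2,0.04,-2.31,0,25],[0,0,2,0.04,-2.31,0,25]]])

```text
clock: 11.85
eef_pos: [522.1, 27.3, 86.4]
tool_rot: [-180.0, 0.0, -15.0]
force: [0.6, -2.2, 1.5]
width: 0.245
gripper_force: 1.2
```

Request:
servo_tool(targets=[[[0,0,2,0.04,-2.31,0,25],[0,0,2,0.04,-2.31,0,25],[0,0,2,0.04,-2.31,0,25]]])

```text
clock: 12.15
eef_pos: [522.7, 29.5, 86.4]
tool_rot: [-180.0, 0.0, -17.0]
force: [0.9, -2.4, 0.8]
width: 0.249
gripper_force: 1.2
```

Request:
servo_tool(targets=[[[0,0,2,0.04,-2.31,0,25],[0,0,2,0.04,-2.31,0,25],[0,0,2,0.04,-2.31,0,25]]])

```text
clock: 12.45
eef_pos: [523.5, 31.7, 86.4]
tool_rot: [-180.0, 0.0, -19.0]
force: [-0.1, -2.4, 1.2]
width: 0.25
gripper_force: 1.2
```

Request:
servo_tool(targets=[[[0,0,2,0.04,-2.31,0,25],[0,0,2,0.04,-2.31,0,25],[0,0,2,0.04,-2.31,0,25]]])

```text
clock: 12.75
eef_pos: [524.2, 33.9, 86.4]
tool_rot: [-180.0, 0.0, -21.0]
force: [-0.3, -2.8, 0.9]
width: 0.255
gripper_force: 1.2
```

Request:
servo_tool(targets=[[[0,0,2,0.04,-2.31,0,25],[0,0,2,0.04,-2.31,0,25],[0,0,2,0.04,-2.31,0,25]]])

```text
clock: 13.05
eef_pos: [525.1, 36.0, 86.4]
tool_rot: [-180.0, 0.0, -23.0]
force: [-0.5, -2.4, 0.4]
width: 0.253
gripper_force: 1.2
```

Request:
servo_tool(targets=[[[0,0,2,0.04,-2.31,0,25],[0,0,2,0.04,-2.31,0,25],[0,0,2,0.04,-2.31,0,25]]])

```text
clock: 13.35
eef_pos: [526.0, 37.9, 86.4]
tool_rot: [180.0, 0.0, -25.0]
force: [-0.8, -4.5, 1.4]
width: 0.251
gripper_force: 1.9
```

Force along tool y is now 4.4 N and grip force has risen, so the seat has been met. Single steps from here.

Request:
servo_tool(targets=[[[0,0,2,0.04,-2.31,0,25],[0,0,2,0.04,-2.31,0,25],[0,0,2,0.04,-2.31,0,25]]])

```text
clock: 13.65
eef_pos: [526.8, 39.5, 86.4]
tool_rot: [179.9, 0.0, -27.0]
force: [-1.2, -6.0, 1.8]
width: 0.251
gripper_force: 2.7
```

Request:
servo_tool(targets=[[[0,0,2,0.04,-2.31,0,25],[0,0,2,0.04,-2.31,0,25],[0,0,2,0.04,-2.31,0,25]]])

```text
clock: 13.95
eef_pos: [527.7, 41.0, 86.3]
tool_rot: [179.8, 0.0, -29.0]
force: [-1.1, -7.6, 1.1]
width: 0.247
gripper_force: 3.7
```

Request:
servo_tool(targets=[[[0,0,2,0.04,-2.31,0,25],[0,0,2,0.04,-2.31,0,25],[0,0,2,0.04,-2.31,0,25]]])

```text
clock: 14.25
eef_pos: [528.6, 42.5, 86.2]
tool_rot: [179.8, 0.0, -31.0]
force: [-2.5, -9.9, 1.5]
width: 0.255
gripper_force: 4.7
```

Run:
```python
from h import *
for i in range(5):
    o=sensors.get_obs(); y=rot(o['tool_rot']).apply([0,1,0]); print(o['force'].round(1),(o['force']@y).round(2),o['moment'].round(2))
    grab_frame("wrist")
```

```text
[-2.5 -9.9  1.5] 9.78 [-1.75  0.54  0.05]
[-2.  -9.6  2.6] 9.27 [-1.76  0.55  0.03]
[-2.9 -8.9  1.9] 9.13 [-1.81  0.52  0.04]
[-2.  -9.8  2.4] 9.45 [-1.76  0.53  0.03]
[-3.3 -8.5  1.2] 9.02 [-1.75  0.5   0.01]
```

Request:
servo_tool(targets=[[[0,0,1,0.01,-1.16,0,25],[0,0,1,0.01,-1.16,0,25],[0,0,1,0.01,-1.16,0,25],[0,0,1,0.01,-1.16,0,25]]])

```text
clock: 14.9
eef_pos: [529.0, 43.1, 86.2]
tool_rot: [179.7, 0.0, -32.0]
force: [-2.9, -11.0, 2.3]
width: 0.251
gripper_force: 5.4
```

Request:
servo_tool(targets=[[[0,0,-2,0.04,2.31,0,25],[0,0,-4,0.16,4.62,0,25],[0,0,-6,0.36,6.93,0,25],[0,0,-8,0.65,9.23,0,25],[0,0,-8,0.65,9.23,0,25],[0,0,-8,0.65,9.23,0,25]]])

```text
clock: 15.5
eef_pos: [525.4, 37.3, 86.2]
tool_rot: [-180.0, 0.0, -24.1]
force: [-1.4, -2.0, 1.2]
width: 0.249
gripper_force: 0.8
```

Request:
servo_tool(targets=[[[0,0,-2,0.04,2.31,0,25],[0,0,-4,0.16,4.62,0,25],[0,0,-4,0.16,4.62,0,25],[0,0,-4,0.16,4.62,0,25]]])

```text
clock: 15.9
eef_pos: [523.8, 33.2, 86.3]
tool_rot: [-180.0, 0.0, -20.1]
force: [0.2, -0.2, -1.0]
width: 0.252
gripper_force: 0.0
```

Request:
servo_tool(targets=[[[0,0,0,0,0,0,45],[0,0,0,0,0,0,45],[0,0,0,0,0,-20,45],[0,0,0,0,0,-50,45],[0,0,0,0,0,-75,45],[0,0,0,0,0,-75,45],[0,0,0,0,0,-75,45]]])

```text
clock: 16.6
eef_pos: [524.0, 32.8, 161.3]
tool_rot: [-180.0, -0.0, -20.0]
force: [0.2, -0.1, -0.1]
width: 0.453
gripper_force: 0.0
```

Run:
```python
from h import *
o=sensors.get_obs(); print(o['clock'],o['eef_pos'],o['force'])
p=camera_params("wrist");print(p["origin"],p["rotation"])
f=grab_frame("wrist")[:,:,::-1]
x,y=map(int,proj(p,[[586,10,70]])[0]);y0=max(y-75,0);x0=x-95;print(x0,y0)
cv2.imwrite("pics/w5.png",cv2.resize(f[y0:y0+150,x0:x0+190],None,fx=4,fy=4,interpolation=2))
```

```text
16.6 [523.9519533   32.8247268  161.32665153] [ 0.17754468 -0.09109484 -0.13805678]
[590.67125587   8.33235719 361.6511226 ] [ 1.65805859e+02  4.52928479e-02 -1.10052063e+02]
160 54
```

View pics/w5.png

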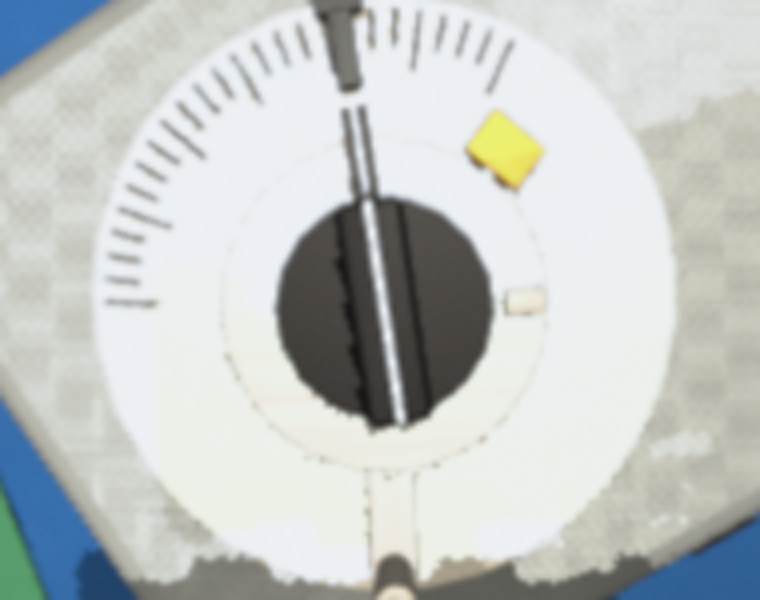

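Overhead view: nose tip at (354,107), nose base at (369,195), marker from inner (349,88) to outer (337,10), pin at (395,580). One numeric check of the alignment.

Run:
```python
from h import *
p=camera_params("wrist")
c=lambda u,v:(160+u/4-.4,54+v/4-.4)
ax=np.array([585.6,10.1,0])
E=[(94,300),(674,300),(205,80),(570,82),(150,450),(640,420)]
P=np.array([onz(p,c(*e),62)[:2] for e in E])
A=np.c_[2*P,np.ones(len(P))]; s=np.linalg.lstsq(A,(P**2).sum(1),rcond=None)[0]
print(s[:2],np.sqrt(s[2]+s[:2]@s[:2]))
for a in(ax,np.r_[s[:2],0]):
 for n,uv,z in(("nose",(354,107),88),("nose b",(369,195),88),("mark in",(349,88),70),("mark out",(336,10),70),("bar f",(368,200),124),("bar n",(401,420),124),("pin",(396,594),110)):
    d=onz(p,c(*uv),z)-a; print(n,np.hypot(*d[:2]).round(1),np.degrees(np.arctan2(d[1],d[0])).round(2))
```

```text
[582.90747625  10.71502568] 72.93972064577216
nose 44.3 -11.24
nose b 24.9 -12.08
mark in 51.4 -10.63
mark out 69.2 -10.58
bar f 21.4 -11.44
bar n 23.0 168.75
pin 64.2 162.39
nose 47.1 -11.34
nose b 27.7 -12.16
mark in 54.2 -10.74
mark out 72.0 -10.67
bar f 24.1 -11.61
bar n 20.3 168.98
pin 61.5 162.18
```

```bash
python3 -c "
from cell import arm
print(arm.job_done())"
```

```text
the job is handed in; nothing more can be done
None
```

The pointer is on the marker to within about 0.6° by the camera. The lock ring was tightened to a peak of about 11 N at the pin and let go, and the job was handed in at about 17 s with the arm clear; no verdict came back.

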